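Thread the umbrella shaft through runner and crown

ROBOT

A 6-joint arm with a two-finger parallel gripper is mounted at the origin on the work surface. World frame = base frame: x ahead of the robot, y to its left, z up, the work surface at z = 0. Lengths are in mm, angles in rad, forces in N, time in s.
With the tool pointing down it reaches from about 400 to 925 mm from the base axis. Payload 12.5 kg.
Tool frame: the origin (TCP) lies between the finger pads; the fingertips stand 25 mm ahead of it and the grasp point (between the pads) lies 6 mm ahead of it; z points along the fingers, y is the line along which they close (so a half turn about z gives the same grasp; the last joint's range is limited). The gripper opens to 95 mm and grips with 3 to 60 N. Pads are 20 mm wide; open, the fingers measure 119 mm over their backs; the gripper's body (75 mm by 180 mm) begins 59 mm behind the grasp point.
Start: joints at [-1.346, 0.491, 1.559, -0, 1.092, -0.106], TCP at [203.023, -591.122, 239.661] pointing down, gripper open.
Joint ranges: [-3.1, 3.1], [-0.84, 2.19], [0.05, 2.79], [-1.13, 4.28], [0.06, 2.93], [-2.69, 2.69]. Speed limits (rad/s): [2.22, 2.22, 2.79, 3.14, 3.14, 3.14].

INTERFACE

Orientations are given as [roll, pitch, yaw] about the fixed x, y, z axes, in that order (R = Rz(yaw) Ry(pitch) Rx(roll)).
In Python, from cell import state, read_camera, job_done, cut_out gives the robot as it stands. The module is installed in compiled form; this text tells all that it offers.
- The arm moves only by the tool jog_arm, never from a script. Its argument "motion" is a list of rows, each a list of 2 entries, a list of its own where there are three numbers: the shift along the tool's x, y, z in mm, then the turn about the tool's z in rad. A call has 1 to 5 rows; each row is the pose to reach, as a shift and turn from the pose commanded when the call began, along the tool's axes at that moment; what a row does not reach only later rows make up. A row lasts 1/10 s, in which the tool goes at most 50 mm and 8.59 degrees, less where a joint would pass 70% of its speed; a pose out of reach is approached as far as the arm can. A call with a gripper value outside its range is refused whole. "grip" is the closure, from 0 (fully open) to 1 (shut), set as the call begins (left out, the last holds). The fingers move at their own pace and stop on an object; the grip force is fixed at half the most. Time passes only in rows, so rows that repeat a pose let the fingers close. It gives the time, the measured TCP pose, the force, the opening and the grip force at its end, in the units of the state.
- state(): the state, without advancing time (a new reading comes with each control period).
- read_camera(name): name is "scene" or "top" or "wrist"; returns a dict with "img" (384x512x3 uint8, blue, green, red), "vertical_fov" (degrees; the focal length in pixels is half the picture's height over the tangent of half this angle, whatever the lens; pixels are square), "cx", "cy" (the principal point, pixels), "k1" (the pictures are not rectified: a ray, as slopes to the right and down, at radius r is drawn at 1 + k1 r^2 times it, then the intrinsics apply), "extrinsics" (4x4, takes a point from camera to world coordinates). Camera axes: x right, y up, looking along -z (the intrinsics and any distortion apply to the point x, -y, -z); pixel columns grow to the right and rows downward; lengths in mm; the calibration is good to about 2 mm. A picture is of the moment at which its call begins. There is no depth.
- job_done(): hands the job in; it is judged then, once.
Trained networks look in a picture, given as the dict that the camera call returned (one of the last four; its "shot" number tells which), for a name from the list of things; names that differ only in an ending like _2 or _b are one class to them, and where a whole thing is asked for, a point or a joint stands for the part that bears it (a point fixed in the world has none). Each returns a list of dicts, best first, with "p" (0 to 1); they miss things now and then, are a little off and sometimes report something else, mostly with a low value. They report only what shows in the picture. A call takes as long as a camera call.
- cut_out(name, picture): "region" (384x512 bool, what is visible of it) and "box" ([left, top, right, bottom] in pixels, round what is visible of it).
The state is a dict: "t": time; "joints": joint angles; "qvel": joint speeds; "tau": joint torques, N m; "eef_pos": TCP position; "tcp_rot": TCP orientation; "ft_force": force on the tool from outside, world axes, zero at the start; "moment": the same for the moment, N m; "opening": opening from 0.0 (shut) to 1.0 (fully open); "grip_force": force on a finger pad.
Only numpy, scipy, OpenCV 4.12 (cv2) and the standard library are available. Lean on these libraries where they do the work, as an engineer would, in place of code of your own. Each camera call takes 0.05 s, during which the arm holds its last target. There are 200 camera calls.

TASK

Take the middle-thickness shaft of the three in the stock rack and thread it, tapered tip first, through the runner and then the crown clamped in the assembly fixture: start its tip well into the runner, lay it down on the V-rest and let go of it before it reaches the crown, then take it again near its coupling end and push it on through the crown. Push it fully home, until the tip has pressed the end stop's plunger in flush and it goes no further, and leave it lying there, released. Leave the other two shafts in the rack.

Things in the scene. Friction and masses are not known exactly. Their poses are not given: they have to be found in the camera images.
- shaft: The shaft to fit: plain steel tube 14 mm in diameter, 275 mm overall, 0.1 to 0.16 kg, lying level in one of the rack's three lanes, axis 44 mm above the table. Origin mid-length on its axis; its x axis runs along the tube towards the tapered tip. It may be rolled to any angle.
- shaft_tip (a point): Centre of the shaft's tip face, 137.5 mm from the shaft's origin; goes first. The last 5 mm taper to 11 mm diameter.
- shaft_tail (a point): End face of the shaft's coupling end, 137.5 mm from the shaft's origin the other way. The last 12 mm are a thinner screw stud, 8.4 mm in diameter, so grip the tube at least 20 mm from this end.
- shaft_thick: A like shaft of 20 mm diameter, 275 mm long, in another lane of the rack; too thick for the runner. Stays in the rack.
- shaft_slim: A like shaft of 9 mm diameter, 275 mm long, in another lane of the rack. Stays in the rack.
- rack: Grey sheet-steel pigeonhole rack fixed to the bench, 275 x 150 mm, 77 mm high. Origin on the table, mid-lanes; its x axis runs along the shafts from tip to coupling end (tips point to its -x). Lanes at its y = -46, 0 and 46 mm hold the shafts in any order, each in two V notches. Shafts are free between comb and hood; base plate there 8 mm thick.
- rack_comb (a point): Middle of the rack's front comb, at the rack's x = -112.5 mm, at the table: an 8 mm thick notched plate across all lanes, its arms up to 52 mm above the table; the tips reach some 25 mm past it.
- rack_hood (a point): Middle of the front edge of the rack's hood, at the rack's x = 47.5 mm, 77 mm above the table (ceiling inside at 74 mm, solid back). The hood covers the last 90 mm or so of the coupling ends: draw a shaft out along the rack's -x by 95 to 105 mm before lifting it.
- fixture: Aluminium assembly fixture fixed to the bench, base plate 90 x 315 x 12 mm. Origin on the table below the runner's mouth; its y axis is the threading direction. All bores lie on one axis 60 mm above the table at its x = 0. Saddles 56 mm wide, up to 82 mm high, hold runner and crown; a toggle clamp beside the runner is 95 mm high. Beyond y = -93 mm, before the V-rest, there is bare table.
- vrest (a point): On the common axis above the V-rest, at the fixture's y = -59 mm: a 10 mm thick upright steel plate, 32 mm wide, with a 90 degree notch open upwards, arms up to 3 mm above the axis; holds a 14 mm shaft 0.4 mm below the axis. Fingers beside the shaft cannot pass it. Until the shaft's middle is past this plate a released shaft tips back over it by the bore's play; level it before pushing on.
- runner_mouth (a point): Centre of the runner's mouth, on the axis at the fixture's y = 0. The runner is the black sleeve with a 28 mm thumb flange: bore 15.6 mm through 50 mm, coned out to 22.6 mm over its first 5 mm. The shaft enters here along the fixture's +y.
- crown_mouth (a point): Centre of the crown's mouth, on the axis at the fixture's y = 108 mm. The crown is a steel disc 26 mm across with rib slots: bore 15.6 mm through 20 mm (far end at y = 128 mm), coned out to 22.6 mm over its first 5 mm.
- plunger (a joint): Brass plunger of the end stop, on the axis beyond the crown: 0 = 6 mm out of the steel barrel's face, 0.006 m = in flush; spring under 0.3 N. The stop is set anew each time: barrel face 15 to 35 mm beyond the crown's far end, not measured. Home, the tip bears on the rigid barrel and the push rises sharply (8 to 12 N is ample; friction in the bores about 1 N, which keeps the shaft home).

How it is judged:
By the outcome, as a careful person would: the job done as asked, in the order asked, and still so for the second after the job is handed in, with the robot touching nothing.
It also fails if it takes over 58 s, if anything falls off the work surface, if the arm or the gripper's body presses on something with over 40 N, if the wrist force passes 120 N, or if a joint passes its speed limit or range.

## Working session

There is one attempt and no reset: what is moved stays moved. The work goes in short steps, Python scripts to look and compute and a tool call to move; the robot and the scene stay as the last step left them, time stands still between calls to the robot, and variables do not carry over. Pictures are saved under pics/ and viewed, at most 14 in all, crops included, and the job is handed in when it is done.

Besides the shell and the picture viewer there is one more tool, called after "Call:" by a JSON object that holds its "api" and its "payload", one argument or row to a line. jog_arm: Moves the arm, as the interface text tells. Its arguments: {"type":"object","properties":{"motion":{"type":"array"},"grip":{"type":"number"}},"required":["motion"]}

```bash
mkdir -p pics; cat > h.py <<'E'
import numpy as np,cv2
from cell import state,read_camera,job_done,cut_out
def intr(p):
    f=192/np.tan(np.radians(p["vertical_fov"])/2); return f
def proj(p,X):
    E=np.array(p["extrinsics"]);X=np.atleast_2d(X)
    c=(X-E[:3,3])@E[:3,:3]; u=c[:,0]/-c[:,2]; v=-c[:,1]/-c[:,2]
    s=1+p["k1"]*(u*u+v*v);f=intr(p)
    return np.c_[p["cx"]+f*u*s,p["cy"]+f*v*s]
def ray(p,uv):
    uv=np.atleast_2d(uv).astype(float);f=intr(p)
    d=(uv-[p["cx"],p["cy"]])/f;q=d.copy()
    for _ in range(30): q=d/(1+p["k1"]*(q**2).sum(1,keepdims=True))
    E=np.array(p["extrinsics"])
    return E[:3,3],np.c_[q[:,0],-q[:,1],-np.ones(len(q))]@E[:3,:3].T
def onz(p,uv,z):
    o,d=ray(p,uv); return o+d*((z-o[2])/d[:,2])[:,None]
E
python3 - <<'E'
from h import *
ps={}
for n in("scene","top"):
    p=read_camera(n);ps[n]=p
    print(n,p["vertical_fov"],p["k1"],np.array(p["extrinsics"]).round(2).tolist())
    im=p["img"].copy()
    for k in("shaft","shaft_thick","shaft_slim","rack","fixture","vrest","plunger"):
        try:
            for c in cut_out(k,p)[:2]: print(k,round(c["p"],2),c["box"])
        except Exception as e: print(k,e)
    cv2.imwrite(f"pics/{n}.png",cv2.resize(im,(800,600),interpolation=cv2.INTER_CUBIC))
print(state())
E
```

```text
scene 48.32644250134735 0.039482061684057455 [[0.27, -0.73, 0.63, 1185.39], [0.96, 0.21, -0.18, -40.36], [-0.0, 0.65, 0.76, 845.41], [0.0, 0.0, 0.0, 1.0]]
shaft 0.85 [273.1, 155.9, 302.6, 193.6]
shaft_thick 0.63 [284.6, 144.5, 318.6, 189.1]
shaft_thick 0.49 [274.4, 155.2, 305.8, 195.5]
shaft_slim 0.42 [307.3, 145.5, 335.7, 183.3]
rack 0.64 [265.2, 148.1, 375.7, 249.0]
fixture 0.74 [148.0, 201.9, 282.5, 262.8]
fixture 0.57 [272.3, 156.2, 302.7, 196.1]
vrest 0.63 [147.5, 197.3, 285.0, 267.1]
plunger 0.44 [275.2, 155.2, 303.8, 197.6]
top 44.14685994934729 -0.10024560806084827 [[0.02, 1.0, -0.08, 472.29], [-1.0, 0.02, 0.01, 116.57], [0.01, 0.08, 1.0, 1016.14], [0.0, 0.0, 0.0, 1.0]]
shaft 0.78 [191.6, 177.8, 203.1, 265.9]
shaft_thick 0.88 [164.9, 181.2, 181.9, 270.9]
shaft_slim 0.73 [145.4, 177.4, 158.7, 272.8]
vrest 0.61 [225.6, 148.2, 376.2, 208.9]
{'t': 0.8, 'joints': array([-1.34562505e+00,  4.90882120e-01,  1.55889850e+00,  2.60511927e-05,
        1.09170903e+00, -1.05596154e-01]), 'qvel': array([ 0.00075656, -0.00017219,  0.00072224,  0.00154754,  0.00150327,
       -0.00052137]), 'tau': array([ 2.92661593e-03, -6.12403035e+01, -2.58424258e+01,  6.93433243e-02,
        4.44760651e-02, -9.35244628e-06]), 'eef_pos': array([ 203.01281171, -591.12402556,  239.67257168]), 'tcp_rot': array([ 3.14148780e+00, -1.21350347e-05,  3.30755427e-01]), 'ft_force': array([ 0.2880566 , -0.43588854,  0.0220103 ]), 'moment': array([-0.02120861, -0.0200163 ,  0.01414733]), 'grip_force': 0.0, 'opening': 1.0003515856085088}
```

View pics/top.png

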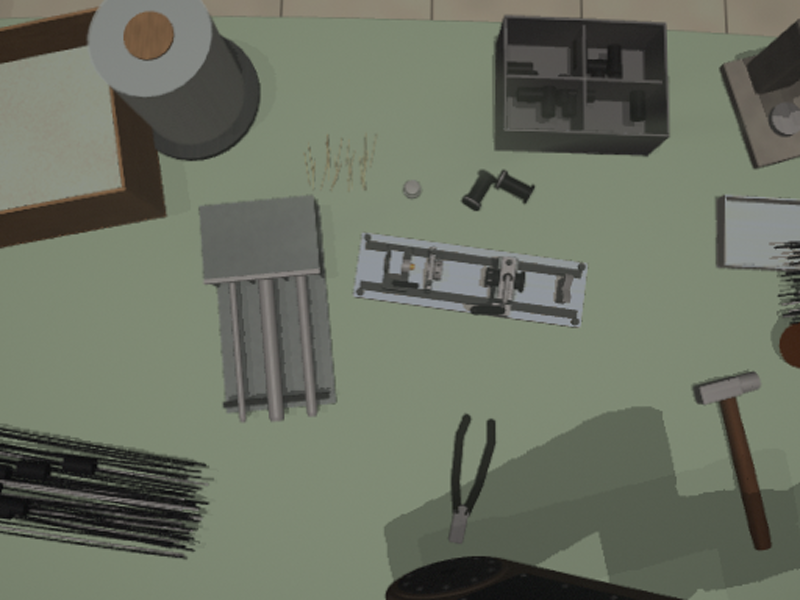

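View pics/scene.png

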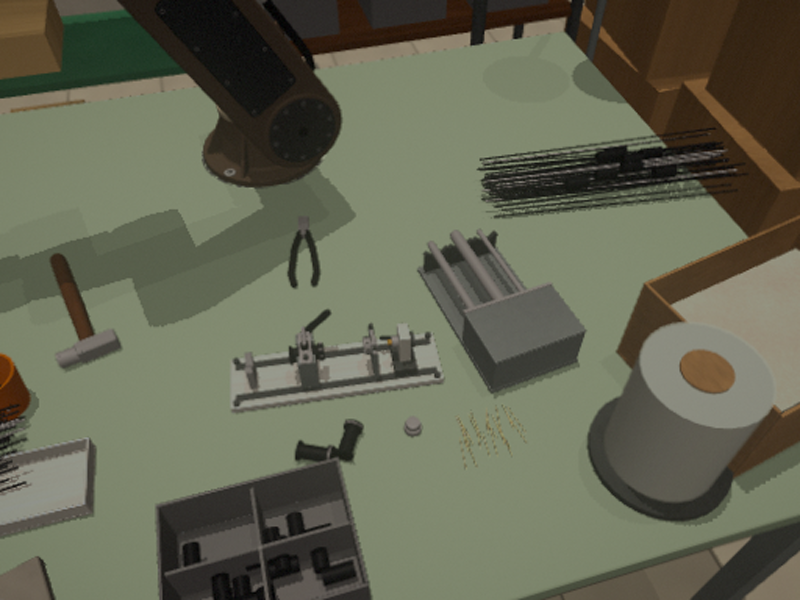

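The top view shows the right lane (800-px coordinates, tip at (311,415)) holds the 14 mm shaft. The thick one is in the middle lane and the slim one on the left. The fixture's V-rest is at right (565,290) and the stop at left (390,270), so threading runs roughly along world +y. Next I'll measure poses.

```bash
python3 - <<'E'
from h import *
p=read_camera("top")
# fixture corners (z=12)
c=np.array([[365,234],[586,263],[580,326],[356,297]])*.64
W=onz(p,c,12)
print("corners",W.round(1).tolist(), [np.linalg.norm(W[i]-W[(i+1)%4]).round(1) for i in range(4)])
for k in("shaft","shaft_thick","shaft_slim"):
    r=cut_out(k,p)[0]["region"]
    ys,xs=np.nonzero(r);P=onz(p,np.c_[xs,ys],44)[:,:2]
    m=P.mean(0);u,s,vt=np.linalg.svd(P-m,full_matrices=False);d=vt[0]*np.sign(-vt[0][0])
    t=(P-m)@d; w=(P-m)@[-d[1],d[0]]
    print(k,m.round(1),"dir",np.arctan2(d[1],d[0]).round(4),"tip",(m+d*t.max()).round(1),"end",(m+d*t.min()).round(1),"width",np.std(w)*12**.5)
w=read_camera("wrist")
print(w["vertical_fov"],w["k1"],w["cx"],w["cy"]);s=state()
from scipy.spatial.transform import Rotation as R
T=np.eye(4);T[:3,:3]=R.from_euler("xyz",s["tcp_rot"]).as_matrix();T[:3,3]=s["eef_pos"]
print(np.round(np.linalg.inv(T)@np.array(w["extrinsics"]),3))
E
```

```text
corners [[651.4, 167.6, 12.0], [619.2, -138.1, 12.0], [532.0, -130.0, 12.0], [564.2, 177.3, 12.0]] [np.float64(307.3), np.float64(87.6), np.float64(309.0), np.float64(87.7)]
shaft [587.4  15.6] dir -1.6901 tip [ 570.2 -128.5] end [606.6 175.8] width 91.00183362029719
shaft_thick [488.  285.7] dir -3.0249 tip [398.6 275.2] end [582.1 296.7] width 20.029907316653325
shaft_slim [484.7 330.5] dir -3.0254 tip [397.4 320.3] end [576.2 341.2] width 9.338149077021027
70.60849679239045 -0.03139288532589791 252.57609715624213 191.31710668461844
[[-1.00000e-03  9.69000e-01  2.48000e-01  6.80720e+01]
 [ 1.00000e+00  1.00000e-03 -0.00000e+00  1.29500e+00]
 [-0.00000e+00  2.48000e-01 -9.69000e-01 -1.45521e+02]
 [ 0.00000e+00  0.00000e+00  0.00000e+00  1.00000e+00]]
```

```bash
cat >> h.py <<'E'
def Td(cur,tgt):
    "cur,tgt = x,y,z,yaw -> tool shift and turn"
    d=np.array(tgt[:3])-cur[:3];c,s=np.cos(cur[3]),np.sin(cur[3])
    t=(cur[3]-tgt[3]+np.pi)%(2*np.pi)-np.pi
    return [d[0]*c+d[1]*s,d[0]*s-d[1]*c,-d[2]],t
def cur():
    s=state();return np.r_[s["eef_pos"],s["tcp_rot"][2]]
def plan(*wps,v=45,w=.14,start=None):
    "wps: x,y,z,yaw ; prints 5-row calls through waypoints"
    a=np.array(cur() if start is None else start,float);rows=[]
    for b in wps:
        b=np.array(b,float);dy=(b[3]-a[3]+np.pi)%(2*np.pi)-np.pi
        n=int(max(1,np.ceil(np.linalg.norm(b[:3]-a[:3])/v),np.ceil(abs(dy)/w)))
        for i in range(1,n+1): rows.append(np.r_[a[:3]+(b[:3]-a[:3])*i/n,a[3]+dy*i/n])
        a=b
    c=np.array(cur() if start is None else start,float)
    for i in range(0,len(rows),5):
        out=[]
        for r in rows[i:i+5]:
            d,t=Td(c,r);out.append([[round(x) if v>20 else round(x,1) for x in d],round(t,3)])
        print(out);d,t=out[-1]
        cc,ss=np.cos(c[3]),np.sin(c[3])
        c=np.r_[c[0]+d[0]*cc+d[1]*ss,c[1]+d[0]*ss-d[1]*cc,c[2]-d[2],c[3]-t]
    print("end",c.round(2))
E
python3 -c "
from h import *
plan((587,-24,240,1.466))"
```

```text
[[[34, -26, 0], np.float64(-0.071)], [[68, -51, 0], np.float64(-0.142)], [[103, -77, 0], np.float64(-0.213)], [[137, -103, 0], np.float64(-0.284)], [[171, -129, 0], np.float64(-0.355)]]
[[[41, -12, 0], np.float64(-0.071)], [[82, -24, 0], np.float64(-0.142)], [[123, -36, 0], np.float64(-0.213)], [[164, -49, 0], np.float64(-0.284)], [[205, -61, 0], np.float64(-0.354)]]
[[[43, 3, 0], np.float64(-0.071)], [[85, 6, 0], np.float64(-0.142)], [[128, 8, 0], np.float64(-0.213)], [[171, 11, 0], np.float64(-0.284)], [[214, 14, 0], np.float64(-0.355)]]
[[[39, 17, 0], np.float64(-0.071)]]
end [586.85 -23.64 239.67   1.47]
```

Call:
{"api": "jog_arm", "payload": {
  "motion": [
    [[34, -26, 0], -0.071],
    [[68, -51, 0], -0.142],
    [[103, -77, 0], -0.213],
    [[137, -103, 0], -0.284],
    [[171, -129, 0], -0.355]
  ],
  "grip": 0
}}

```text
t: 1.55
eef_pos: [323.5, -412.1, 239.8]
tcp_rot: [3.141, 0.0, 0.688]
ft_force: [0.1, -0.2, -1.1]
opening: 1.003
grip_force: 0.0
```

Call:
{"api": "jog_arm", "payload": {
  "motion": [
    [[41, -12, 0], -0.071],
    [[82, -24, 0], -0.142],
    [[123, -36, 0], -0.213],
    [[164, -49, 0], -0.284],
    [[205, -61, 0], -0.354]
  ]
}}

```text
t: 2.05
eef_pos: [443.6, -235.0, 239.9]
tcp_rot: [3.141, 0.0, 1.043]
ft_force: [0.1, -0.6, -0.2]
opening: 0.998
grip_force: 0.0
```

Call:
{"api": "jog_arm", "payload": {
  "motion": [
    [[43, 3, 0], -0.071],
    [[85, 6, 0], -0.142],
    [[128, 8, 0], -0.213],
    [[171, 11, 0], -0.284],
    [[214, 14, 0], -0.355]
  ]
}}

```text
t: 2.55
eef_pos: [564.1, -57.4, 239.8]
tcp_rot: [3.141, 0.0, 1.398]
ft_force: [0.6, -0.9, -0.0]
opening: 0.997
grip_force: 0.0
```

Call:
{"api": "jog_arm", "payload": {
  "motion": [
    [[39, 17, 0], -0.071],
    [[39, 17, 0], -0.071],
    [[39, 17, 0], -0.071]
  ]
}}

```text
t: 2.85
eef_pos: [586.9, -22.9, 239.3]
tcp_rot: [-3.141, 0.0, 1.467]
ft_force: [0.3, -1.2, -0.0]
opening: 0.996
grip_force: 0.0
```

```bash
python3 - <<'E'
from h import *
print(cur().round(3),state()["t"])
p=read_camera("wrist");np.save("w1.npy",p,allow_pickle=True)
for k in("fixture","vrest","plunger","crown_mouth","runner_mouth"):
    try:
        for c in cut_out(k,p)[:1]: print(k,round(c["p"],2),np.round(c["box"]))
    except Exception as e: print(k,e)
cv2.imwrite("pics/w1.png",cv2.resize(p["img"],(800,600),interpolation=cv2.INTER_CUBIC))
E
```

```text
[586.903 -22.945 239.305   1.467] 2.85
fixture 0.65 [206.  10. 295. 248.]
vrest 0.86 [207.  10. 292. 251.]
crown_mouth 0.95 [210.  12. 296. 249.]
runner_mouth 0.82 [204.  11. 292. 250.]
```

View pics/w1.png

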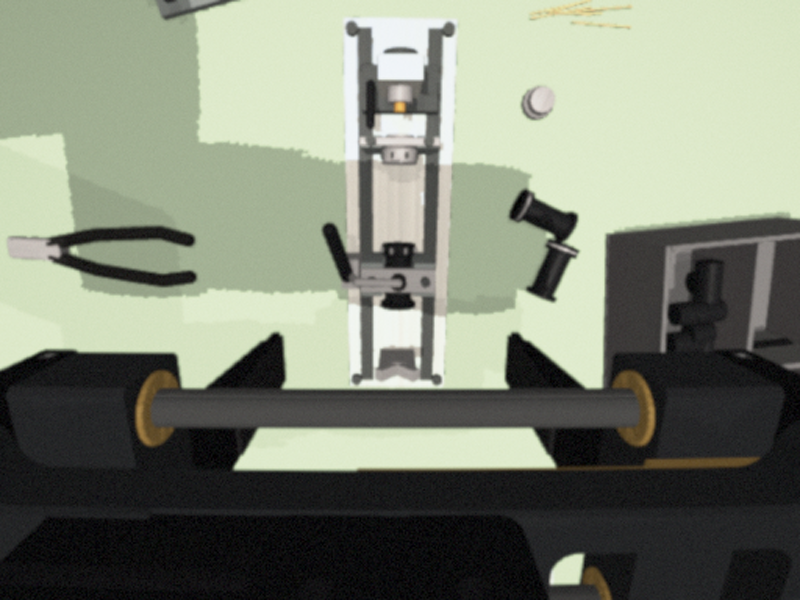

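The wrist view shows the fixture's base with corners near (344,19), (459,17), (446,384) and (350,385). The runner flange front is at about (399,306), and the V-rest is at about (397,372) with the mouth towards the gripper.

```bash
python3 - <<'E'
from h import *
from scipy.optimize import least_squares
p=np.load("w1.npy",allow_pickle=True).item()
px=np.array([[344,19],[459,17],[446,384],[350,385]])*.64
print(onz(p,px,12).round(1).tolist())
loc=np.array([[-45,222,12],[45,222,12],[45,-93,12],[-45,-93,12]])
def tw(q,L):
    c,s=np.cos(q[2]),np.sin(q[2]) # q[2]=yaw of fixture y axis; x axis = yaw-90
    return np.c_[q[0]+L[:,0]*s+L[:,1]*c, q[1]-L[:,0]*c+L[:,1]*s, L[:,2]]
f=lambda q:(proj(p,tw(q,loc))-px).ravel()
r=least_squares(f,[585,-44,1.466]);print(r.x,f(r.x).round(1))
q=r.x
im=cv2.resize(p["img"],None,fx=4,fy=4,interpolation=cv2.INTER_CUBIC)
for L in(loc,):
    cv2.polylines(im,[((proj(p,tw(q,L))+.5)*4-.5).astype(int)],True,(0,0,255),1)
ax=np.array([[0,y,60.] for y in(-59,0,50,108,128)])
for a in proj(p,tw(q,ax)): cv2.drawMarker(im,tuple(((a+.5)*4-.5).astype(int)),(0,0,255),0,12,1)
cv2.imwrite("pics/w1b.png",cv2.resize(im[:1010,760:1280],None,fx=.59,fy=.59) if 0 else np.hstack([im[0:560,830:1230],im[500:1060,830:1230]]))
E
```

```text
[[567.2, 179.6, 12.0], [657.3, 171.7, 12.0], [623.5, -139.6, 12.0], [531.7, -131.1, 12.0]]
[587.94561659 -44.34089612   1.46153795] [-0.  -1.5 -0.4  0.2 -0.5  1.3  1.   0.4]
```

View pics/w1b.png

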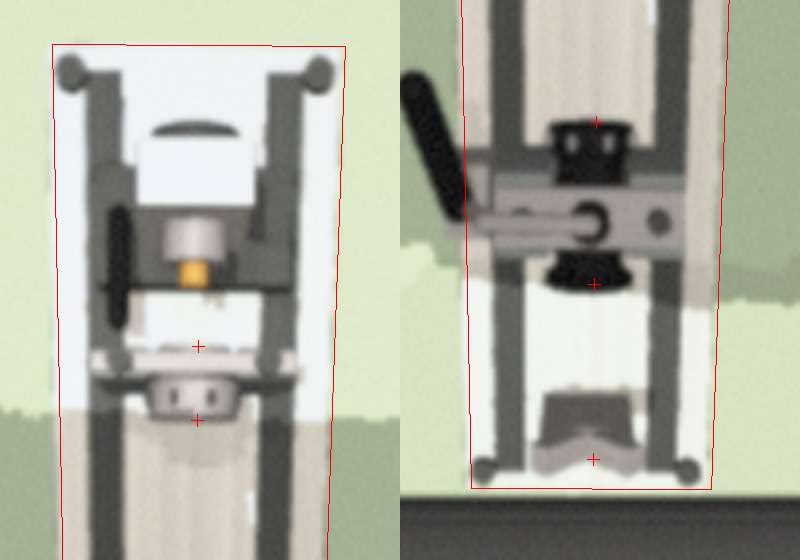

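```bash
sed -i 's/round(t,3)\]/float(round(t,2))]/' h.py; python3 -c "
from h import *
plan((564,248,200,3.258))"
```

```text
[[[21, -4, 3], -0.14], [[41, -8, 6], -0.28], [[62, -12, 9], -0.41], [[83, -16, 12], -0.55], [[103, -20, 15], -0.69]]
[[[19, 10, 3], -0.14], [[37, 21, 6], -0.28], [[55, 31, 9], -0.41], [[74, 41, 13], -0.55], [[92, 51, 16], -0.69]]
[[[8, 20, 3], -0.14], [[16, 39, 6], -0.28], [[24, 59, 9], -0.41]]
end [563.9  248.27 199.81   3.25]
```

Call:
{"api": "jog_arm", "payload": {
  "motion": [
    [[21, -4, 3], -0.14],
    [[41, -8, 6], -0.28],
    [[62, -12, 9], -0.41],
    [[83, -16, 12], -0.55],
    [[103, -20, 15], -0.69]
  ],
  "grip": 0.64
}}

```text
t: 3.65
eef_pos: [577.6, 81.1, 224.7]
tcp_rot: [3.141, 0.0, 2.16]
ft_force: [0.7, -0.2, -0.2]
opening: 0.637
grip_force: 0.0
```

Call:
{"api": "jog_arm", "payload": {
  "motion": [
    [[19, 10, 3], -0.14],
    [[37, 21, 6], -0.28],
    [[55, 31, 9], -0.41],
    [[74, 41, 13], -0.55],
    [[92, 51, 16], -0.69]
  ]
}}

```text
t: 4.15
eef_pos: [569.4, 186.0, 208.6]
tcp_rot: [-3.142, 0.0, 2.851]
ft_force: [0.4, 0.7, 0.1]
opening: 0.366
grip_force: 0.0
```

Call:
{"api": "jog_arm", "payload": {
  "motion": [
    [[8, 20, 3], -0.14],
    [[16, 39, 6], -0.28],
    [[24, 59, 9], -0.42],
    [[24, 59, 9], -0.42],
    [[24, 59, 9], -0.42]
  ]
}}

```text
t: 4.65
eef_pos: [563.7, 248.7, 199.6]
tcp_rot: [-3.141, -0.0, -3.02]
ft_force: [0.3, 0.3, 0.5]
opening: 0.357
grip_force: 0.0
```

```bash
python3 - <<'E'
from h import *
print(cur().round(3),state()["t"],state()["opening"])
p=read_camera("wrist");np.save("w2.npy",p,allow_pickle=True)
for k in("shaft","shaft_thick","shaft_slim"):
    for c in cut_out(k,p)[:1]:
        r=c["region"];ys,xs=np.nonzero(r);P=onz(p,np.c_[xs,ys],44)[:,:2]
        m=P.mean(0);u,s,vt=np.linalg.svd(P-m,full_matrices=False);d=vt[0]*np.sign(-vt[0][0])
        t=(P-m)@d;w=(P-m)@[-d[1],d[0]]
        print(k,round(c["p"],2),np.round(c["box"]),m.round(1),"dir",np.arctan2(d[1],d[0]).round(4),"tip",(m+d*t.max()).round(1),"end",(m+d*t.min()).round(1),"width",np.std(w)*12**.5)
cv2.imwrite("pics/w2.png",cv2.resize(p["img"],(800,600),interpolation=cv2.INTER_CUBIC))
E
```

```text
[563.722 248.701 199.604  -3.02 ] 4.65 0.3573768394794312
shaft 0.81 [250.  27. 260. 212.] [494. 238.] dir -3.0263 tip [403.5 227.5] end [594.2 249.6] width 13.994524414907023
shaft_thick 0.59 [284.  24. 310. 214.] [484.9 284.1] dir -3.0251 tip [394.  273.5] end [588.5 296.3] width 20.368235317085418
shaft_slim 0.91 [327.  36. 345. 213.] [481.1 328.4] dir -3.0218 tip [394.7 318. ] end [581.9 340.5] width 8.894388684305847
```

View pics/w2.png

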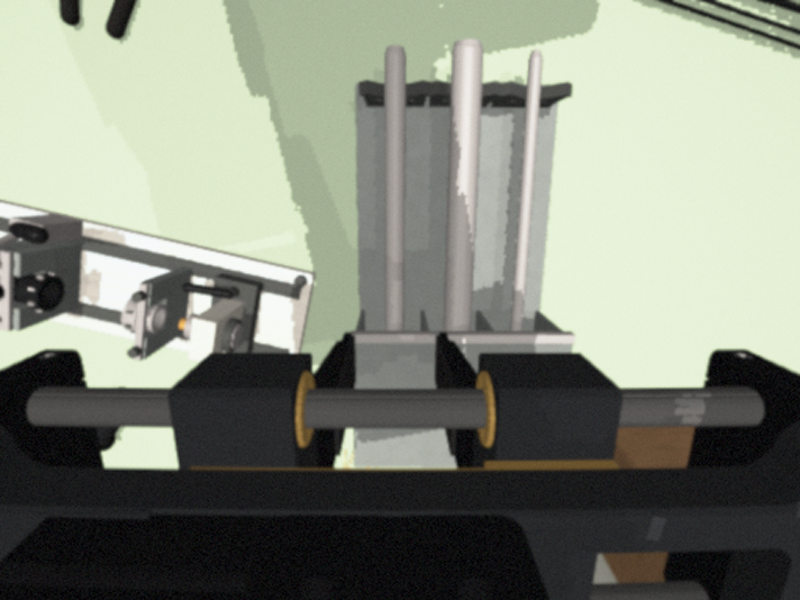

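The wrist view shows the target shaft at left, with its tip at (395,48) and running down to the hood edge at row 333. The fingers straddle its lane.

```bash
python3 - <<'E'
from h import *
p=np.load("w2.npy",allow_pickle=True).item()
d=np.array([np.cos(-3.0255),np.sin(-3.0255)])
m=np.array([494,238.])
for n,uv,z in(("hood",(395,332),77),("comb",(420,88),52),("tip",(395,47),44)):
    P=onz(p,np.array([uv])*.64,z)[0]; print(n,P.round(1),"along from m toward tip",((P[:2]-m)@d).round(1))
h=(onz(p,np.array([[395,332]])*.64,77)[0][:2]-m)@d
c=(onz(p,np.array([[395,47]])*.64,44)[0][:2]-m)@d-137.5
print("centre",m+d*c,"centre minus hood",c-h)
g=m+d*(h+18); print("grip",g,"from centre",h+18-c)
E
```

```text
hood [584.7 249.7  77. ] along from m toward tip -91.4
comb [428.6 246.8  52. ] along from m toward tip 63.9
tip [404.4 227.8  44. ] along from m toward tip 90.1
centre [541.03258669 243.48480044] centre minus hood 44.07848946777577
grip [566.93553697 246.50552549] from centre -26.078489467775768
```

```bash
python3 -c "
from h import *
plan((564.5,246.2,110,-3.0255),(564.5,246.2,50,-3.0255),v=30)"
```

```text
[[[0, -1, 30], 0.0], [[0, -1, 60], 0.0], [[0, -2, 90], 0.01], [[0, -2, 120], 0.01], [[0, -2, 150], 0.01]]
end [564.26 246.23  49.83  -3.03]
```

Call:
{"api": "jog_arm", "payload": {
  "motion": [
    [[0, -1.5, 35], 0.003],
    [[-0.5, -2.5, 70], 0.005],
    [[-0.5, -2.5, 100], 0.005],
    [[-0.5, -2.5, 125], 0.005],
    [[-0.5, -2.5, 149.5], 0.005]
  ]
}}

```text
t: 5.35
eef_pos: [564.7, 246.0, 49.1]
tcp_rot: [-3.141, -0.0, -3.024]
ft_force: [-0.3, -0.3, -0.4]
opening: 0.359
grip_force: 0.0
```

Call:
{"api": "jog_arm", "payload": {
  "motion": [
    [[0, 0, 0], 0],
    [[0, 0, 0], 0]
  ]
}}

```text
t: 5.55
eef_pos: [564.8, 246.3, 50.5]
tcp_rot: [-3.141, -0.0, -3.023]
ft_force: [1.1, 0.6, -0.4]
opening: 0.357
grip_force: 0.0
```

Call:
{"api": "jog_arm", "payload": {
  "motion": [
    [[0, 0, 0], 0],
    [[0, 0, 0], 0],
    [[0, 0, 0], 0],
    [[0, 0, 0], 0],
    [[0, 0, 0], 0]
  ],
  "grip": 1
}}

```text
t: 6.05
eef_pos: [564.9, 247.8, 51.3]
tcp_rot: [3.14, 0.002, -3.023]
ft_force: [-1.7, 7.1, 5.3]
opening: 0.137
grip_force: 30.0
```

Call:
{"api": "jog_arm", "payload": {
  "motion": [
    [[0, 1.5, -1], 0],
    [[0, 1.5, -4], 0],
    [[0, 1.5, -5], 0],
    [[0, 1.5, -5], 0]
  ]
}}

```text
t: 6.45
eef_pos: [564.5, 248.1, 55.3]
tcp_rot: [-3.141, 0.0, -3.022]
ft_force: [-0.0, -0.2, -1.6]
opening: 0.141
grip_force: 30.0
```

Call:
{"api": "jog_arm", "payload": {
  "motion": [
    [[20, 0, 0], 0],
    [[40, 0, 0], 0],
    [[60, 0, 0], 0],
    [[80, 0, 0], 0],
    [[102, 0, 0], 0]
  ]
}}

```text
t: 6.95
eef_pos: [462.5, 235.8, 55.1]
tcp_rot: [-3.142, 0.0, -3.023]
ft_force: [0.6, -0.1, -1.0]
opening: 0.14
grip_force: 30.0
```

Call:
{"api": "jog_arm", "payload": {
  "motion": [
    [[0, 0, -10], 0],
    [[0, 0, -40], 0],
    [[0, 0, -75], 0],
    [[0, 0, -105], 0],
    [[0, 0, -120], 0]
  ]
}}

```text
t: 7.45
eef_pos: [464.3, 236.3, 178.1]
tcp_rot: [3.141, 0.004, -3.023]
ft_force: [0.3, 0.4, -1.6]
opening: 0.138
grip_force: 30.0
```

```bash
python3 - <<'E'
from h import *
s=state();print(cur().round(3),s["t"],s["opening"],s["grip_force"],s["ft_force"])
p=read_camera("wrist");np.save("w3.npy",p,allow_pickle=True)
cv2.imwrite("pics/w3.png",p["img"])
E
```

```text
[464.251 236.295 178.132  -3.023] 7.45 0.13832885552372748 29.99803125858307 [ 0.27313938  0.43840922 -1.64075617]
```

View pics/w3.png

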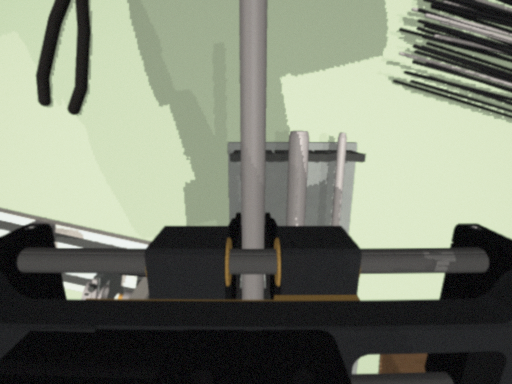

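The shaft is held straight along the image column near x=252, and the other two shafts are still in the rack. Now I'll carry it to the fixture.

```bash
python3 -c "
from h import *
plan((567,-219.7,130,1.461))"
```

```text
[[[-4, -36, 4], 0.14], [[-7, -72, 8], 0.28], [[-11, -107, 11], 0.42], [[-15, -143, 15], 0.55], [[-18, -179, 19], 0.69]]
[[[-26, -25, 4], 0.14], [[-51, -50, 8], 0.28], [[-77, -76, 11], 0.42], [[-102, -101, 15], 0.56], [[-128, -126, 19], 0.69]]
[[[-36, -3, 4], 0.14], [[-72, -7, 8], 0.28], [[-108, -10, 11], 0.42]]
end [ 566.86 -220.2   130.37   -4.82]
```

Call:
{"api": "jog_arm", "payload": {
  "motion": [
    [[-4, -36, 4], 0.14],
    [[-7, -72, 8], 0.28],
    [[-11, -107, 11], 0.42],
    [[-15, -143, 15], 0.55],
    [[-18, -179, 19], 0.69]
  ]
}}

```text
t: 8.0
eef_pos: [502.8, 58.9, 155.8]
tcp_rot: [3.142, 0.0, 2.565]
ft_force: [1.2, -0.5, -1.1]
opening: 0.137
grip_force: 30.0
```

Call:
{"api": "jog_arm", "payload": {
  "motion": [
    [[-26, -25, 4], 0.14],
    [[-51, -50, 8], 0.28],
    [[-77, -76, 11], 0.42],
    [[-102, -101, 15], 0.56],
    [[-128, -126, 19], 0.69]
  ]
}}

```text
t: 8.5
eef_pos: [542.2, -116.5, 136.6]
tcp_rot: [-3.141, -0.0, 1.875]
ft_force: [1.3, 0.4, -0.9]
opening: 0.14
grip_force: 30.0
```

Call:
{"api": "jog_arm", "payload": {
  "motion": [
    [[-36, -3, 4], 0.14],
    [[-72, -7, 8], 0.28],
    [[-108, -10, 11], 0.42],
    [[-108, -10, 11], 0.42],
    [[-108, -10, 11], 0.42]
  ]
}}

```text
t: 9.0
eef_pos: [565.0, -221.2, 125.4]
tcp_rot: [-3.141, -0.0, 1.461]
ft_force: [-0.3, 0.7, -1.8]
opening: 0.14
grip_force: 30.0
```

```bash
python3 - <<'E'
from h import *
s=state();print(cur().round(3),s["t"],s["opening"],s["grip_force"],s["ft_force"])
p=read_camera("wrist");np.save("w4.npy",p,allow_pickle=True)
o=np.array([586.4,-44.2]);a=1.461;d=np.array([np.cos(a),np.sin(a)])
im=cv2.resize(p["img"],None,fx=3,fy=3,interpolation=cv2.INTER_CUBIC)
for y in(-59,0):
    P=np.r_[o+d*y,60.];u=(proj(p,P)[0]+.5)*3-.5;print(y,u/3)
    cv2.drawMarker(im,tuple(u.astype(int)),(0,0,255),0,20,1)
cv2.imwrite("pics/w4.png",im[:600,360:1160])
p=read_camera("scene");np.save("s4.npy",p,allow_pickle=True)
E
```

```text
[ 565.014 -221.235  125.373    1.461] 9.0 0.1398518101008307 29.99757170677185 [-0.3454535   0.71098621 -1.79332067]
-59 [256.36873036  48.02838194]
0 [256.50053971 -46.62795511]
```

View pics/w4.png

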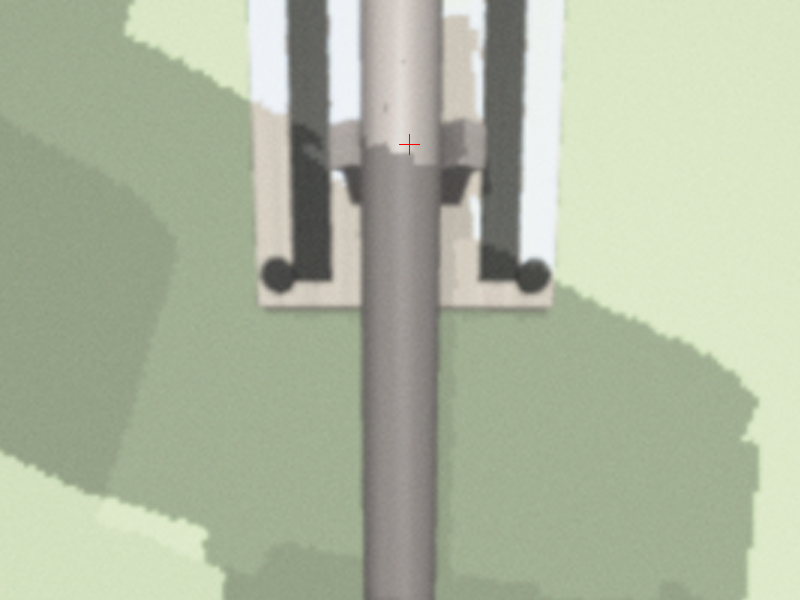

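The wrist view shows the shaft (crop centre about 401) slightly left of the V-rest centre (about 406), so roughly 1.4 mm to the right is needed. I'll shift and lower.

Call:
{"api": "jog_arm", "payload": {
  "motion": [
    [[0, 1.4, 0], -0.003],
    [[0, 1.4, 0], -0.003],
    [[0, 1.4, 0], -0.003]
  ]
}}

```text
t: 9.4
eef_pos: [566.9, -220.2, 126.3]
tcp_rot: [3.141, 0.0, 1.465]
ft_force: [0.2, 0.7, -1.8]
opening: 0.139
grip_force: 30.0
```

Call:
{"api": "jog_arm", "payload": {
  "motion": [
    [[0, 0, 15], 0],
    [[0, 0, 30], 0],
    [[0, 0, 42], 0],
    [[0, 0, 50], 0],
    [[0, 0, 50], 0]
  ]
}}

```text
t: 9.9
eef_pos: [566.4, -220.5, 75.2]
tcp_rot: [-3.14, -0.001, 1.464]
ft_force: [-0.4, 1.0, -1.7]
opening: 0.143
grip_force: 30.0
```

Call:
{"api": "jog_arm", "payload": {
  "motion": [
    [[0, 0, 0], 0],
    [[0, 0, 0], 0]
  ]
}}

```text
t: 10.1
eef_pos: [567.0, -220.9, 76.7]
tcp_rot: [3.141, 0.0, 1.464]
ft_force: [0.5, 0.3, -1.1]
opening: 0.138
grip_force: 30.0
```

```bash
python3 - <<'E'
from h import *
s=state();print(cur().round(3),s["t"],s["ft_force"],s["moment"])
o=np.array([586.4,-44.2]);a=1.461;d=np.array([np.cos(a),np.sin(a)]);r=cur()[:2]-o
print("fix y",r@d,"x",r@[d[1],-d[0]])
p=read_camera("scene")
P=np.r_[o+d*-25,60.];u=proj(p,P)[0];print(u)
q=proj(p,np.array([np.r_[o+d*y,60.] for y in(-178,-59,-16.7,0)]));print(q.round(1))
x,y=u.astype(int);c=p["img"][y-32:y+32,x-60:x+36]
cv2.imwrite("pics/s5.png",cv2.resize(c,None,fx=8,fy=8,interpolation=cv2.INTER_CUBIC));print(x-60,y-32)
E
```

```text
[ 566.989 -220.877   76.733    1.464] 10.1 [ 0.4668577   0.28917769 -1.13984396] [-0.05663114 -0.11319601  0.02678246]
fix y -177.7401653288384 x 0.06560377882043156
[173.06120448 228.88840172]
[[103.1 238.6]
 [157.8 231. ]
 [176.8 228.4]
 [184.2 227.4]]
113 196
```

View pics/s5.png

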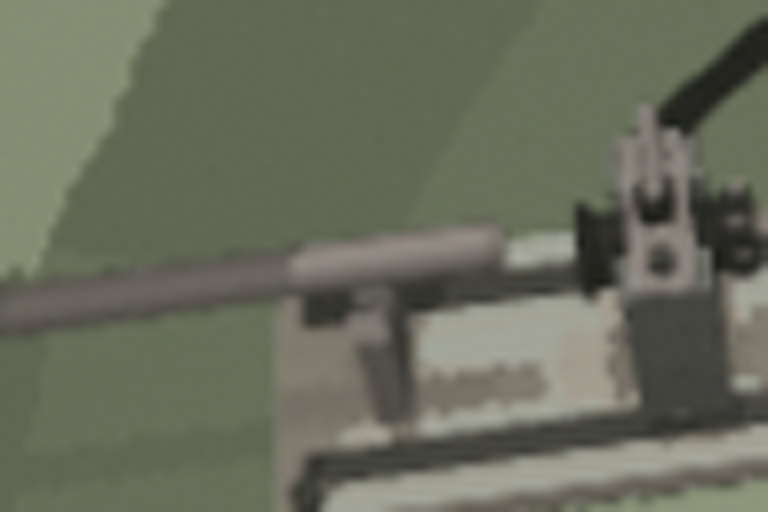

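The scene crop shows the shaft above the V-rest, with its tip at crop (500,248) about 20 mm short of the flange at (580,240), and nearly level. I'll lower to axis height and feel for contact.

Call:
{"api": "jog_arm", "payload": {
  "motion": [
    [[0, 0, 5], 0],
    [[0, 0, 8], 0],
    [[0, 0, 9], 0],
    [[0, 0, 9], 0],
    [[0, 0, 9], 0]
  ]
}}

```text
t: 10.65
eef_pos: [566.7, -220.8, 67.1]
tcp_rot: [-3.142, 0.0, 1.464]
ft_force: [-0.1, -0.1, -1.0]
opening: 0.138
grip_force: 30.0
```

Call:
{"api": "jog_arm", "payload": {
  "motion": [
    [[0, 0, 0.5], 0],
    [[0, 0, 1], 0],
    [[0, 0, 1], 0],
    [[0, 0, 1], 0]
  ]
}}

```text
t: 11.05
eef_pos: [566.8, -220.8, 66.2]
tcp_rot: [3.141, 0.0, 1.464]
ft_force: [-0.2, 0.3, -0.7]
opening: 0.139
grip_force: 30.0
```

Call:
{"api": "jog_arm", "payload": {
  "motion": [
    [[0, 0, 0.5], 0],
    [[0, 0, 1], 0],
    [[0, 0, 1], 0],
    [[0, 0, 1], 0]
  ]
}}

```text
t: 11.45
eef_pos: [566.7, -220.8, 65.2]
tcp_rot: [3.141, 0.0, 1.464]
ft_force: [0.2, -1.3, -1.4]
opening: 0.137
grip_force: 30.0
```

```bash
python3 - <<'E'
from h import *
s=state();print(cur().round(3),s["t"],s["ft_force"],s["moment"])
E
```

```text
[ 566.729 -220.797   65.173    1.464] 11.45 [ 0.23383105 -1.26357997 -1.39879946] [-0.00535266 -0.14736095 -0.05517381]
```

Call:
{"api": "jog_arm", "payload": {
  "motion": [
    [[0, 0, 0.5], 0],
    [[0, 0, 1], 0],
    [[0, 0, 1], 0],
    [[0, 0, 1], 0]
  ]
}}

```text
t: 11.85
eef_pos: [566.7, -220.8, 64.2]
tcp_rot: [3.141, 0.0, 1.464]
ft_force: [0.0, -0.2, -0.4]
opening: 0.14
grip_force: 30.0
```

```bash
python3 - <<'E'
from h import *
s=state();print(cur().round(3),s["t"],s["ft_force"],s["moment"])
E
```

```text
[ 566.734 -220.783   64.179    1.464] 11.85 [ 0.00707434 -0.19232966 -0.35994983] [-0.0109485  -0.19720219  0.03100394]
```

Call:
{"api": "jog_arm", "payload": {
  "motion": [
    [[0, 0, 0.5], 0],
    [[0, 0, 1], 0],
    [[0, 0, 1], 0],
    [[0, 0, 1], 0]
  ]
}}

```text
t: 12.25
eef_pos: [566.7, -220.8, 63.2]
tcp_rot: [3.141, 0.0, 1.464]
ft_force: [-0.0, -0.9, 1.5]
opening: 0.14
grip_force: 30.0
```

```bash
python3 - <<'E'
from h import *
s=state();print(cur().round(3),s["t"],s["ft_force"],s["moment"])
E
```

```text
[ 566.732 -220.803   63.153    1.464] 12.25 [-0.02433648 -0.88510988  1.47752277] [ 0.14646663 -0.17080107 -0.0921197 ]
```

Call:
{"api": "jog_arm", "payload": {
  "motion": [
    [[0, 0, -1], 0],
    [[4, 0, -1], 0],
    [[8, 0, -1], 0],
    [[12, 0, -1], 0],
    [[16, 0, -1], 0]
  ]
}}

```text
t: 12.75
eef_pos: [568.5, -204.5, 64.2]
tcp_rot: [3.141, 0.0, 1.464]
ft_force: [1.1, -2.1, 1.3]
opening: 0.137
grip_force: 30.0
```

Call:
{"api": "jog_arm", "payload": {
  "motion": [
    [[4, 0, 0], 0],
    [[8, 0, 0], 0],
    [[11, 0, 0], 0],
    [[14, 0, 0], 0],
    [[14, 0, 0], 0]
  ]
}}

```text
t: 13.25
eef_pos: [570.1, -190.7, 64.4]
tcp_rot: [3.141, 0.0, 1.464]
ft_force: [0.6, -1.8, 4.5]
opening: 0.141
grip_force: 30.0
```

```bash
python3 - <<'E'
from h import *
s=state();print(cur().round(3),s["t"],s["ft_force"],s["moment"],s["opening"])
E
```

```text
[ 570.089 -190.655   64.354    1.464] 13.25 [ 0.64422737 -1.75393901  4.45495819] [ 0.07167242 -0.3142364  -0.09123112] 0.14146344423834634
```

Call:
{"api": "jog_arm", "payload": {
  "motion": [
    [[0, 0, -0.7], 0],
    [[0, 0, -1.5], 0],
    [[0, 0, -1.5], 0],
    [[4, 0, -1.5], 0],
    [[8, 0, -1.5], 0]
  ]
}}

```text
t: 13.75
eef_pos: [570.8, -182.9, 65.6]
tcp_rot: [3.142, 0.0, 1.464]
ft_force: [0.2, -2.1, 0.5]
opening: 0.139
grip_force: 30.0
```

Call:
{"api": "jog_arm", "payload": {
  "motion": [
    [[4, 0, 0], 0],
    [[8, 0, 0], 0],
    [[11, 0, 0], 0],
    [[14, 0, 0], 0],
    [[14, 0, 0], 0]
  ]
}}

```text
t: 14.25
eef_pos: [572.4, -168.6, 65.8]
tcp_rot: [3.141, -0.0, 1.464]
ft_force: [1.7, 1.1, 2.1]
opening: 0.137
grip_force: 30.0
```

```bash
python3 - <<'E'
from h import *
s=state();print(cur().round(3),s["t"],s["ft_force"],s["moment"],s["opening"])
p=read_camera("wrist");cv2.imwrite("pics/w6.png",p["img"]);np.save("w6.npy",p,allow_pickle=True)
E
```

```text
[ 572.406 -168.565   65.761    1.464] 14.25 [1.68047881 1.07384715 2.11965046] [ 0.30520588 -0.40841964 -0.14859611] 0.13749125198312287
```

View pics/w6.png

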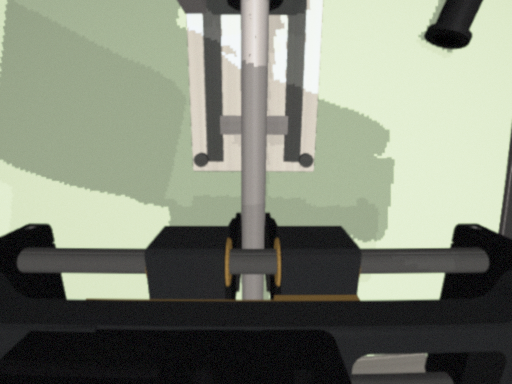

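The shaft runs straight over the V-rest (254,125) into the runner flange at the top edge. Forces are small, so I'll continue.

Call:
{"api": "jog_arm", "payload": {
  "motion": [
    [[4, 0, -0.5], 0],
    [[8, 0, -0.5], 0],
    [[12, 0, -0.5], 0],
    [[16, 0, -0.5], 0],
    [[20, 0, -0.5], 0]
  ]
}}

```text
t: 14.8
eef_pos: [574.6, -149.0, 66.3]
tcp_rot: [3.141, 0.0, 1.464]
ft_force: [2.2, -3.6, 2.3]
opening: 0.138
grip_force: 30.0
```

Call:
{"api": "jog_arm", "payload": {
  "motion": [
    [[5, 0, 0], 0],
    [[10, 0, 0], 0],
    [[15, 0, 0], 0],
    [[18, 0, 0], 0],
    [[18, 0, 0], 0]
  ]
}}

```text
t: 15.3
eef_pos: [576.7, -130.6, 66.4]
tcp_rot: [3.141, -0.0, 1.464]
ft_force: [4.7, 1.2, 5.4]
opening: 0.144
grip_force: 30.0
```

```bash
python3 - <<'E'
from h import *
s=state();print(cur().round(3),s["t"],s["ft_force"],s["moment"],s["opening"])
E
```

```text
[ 576.704 -130.594   66.41     1.464] 15.3 [4.72867426 1.19071159 5.44648798] [ 0.31090946 -0.76036647 -0.06943358] 0.1437746741135923
```

Call:
{"api": "jog_arm", "payload": {
  "motion": [
    [[0, 0.4, -0.4], 0],
    [[0, 0.7, -0.8], 0],
    [[3, 0.7, -0.8], 0],
    [[6, 0.7, -0.8], 0],
    [[9, 0.7, -0.8], 0]
  ]
}}

```text
t: 15.8
eef_pos: [577.8, -122.4, 66.8]
tcp_rot: [-3.141, 0.0, 1.464]
ft_force: [1.1, -2.3, 2.3]
opening: 0.136
grip_force: 30.0
```

Call:
{"api": "jog_arm", "payload": {
  "motion": [
    [[0, 0, 0], 0],
    [[0, 0, 0], 0]
  ]
}}

```text
t: 16.0
eef_pos: [577.8, -122.0, 66.8]
tcp_rot: [-3.141, -0.0, 1.464]
ft_force: [1.3, 2.4, 1.4]
opening: 0.137
grip_force: 30.0
```

```bash
python3 - <<'E'
from h import *
s=state();print(cur().round(3),s["t"],s["ft_force"],s["moment"],s["opening"])
E
```

```text
[ 577.831 -121.995   66.803    1.464] 16.0 [1.27166434 2.40091204 1.41644815] [ 0.30300769 -0.38592063 -0.03094339] 0.13685601338412773
```

Call:
{"api": "jog_arm", "payload": {
  "motion": [
    [[0, 0, 0], 0],
    [[0, 0, 0], 0],
    [[0, 0, 0], 0],
    [[0, 0, 0], 0],
    [[0, 0, 0], 0]
  ],
  "grip": 0.6
}}

```text
t: 16.5
eef_pos: [577.9, -122.4, 66.9]
tcp_rot: [-3.141, 0.0, 1.464]
ft_force: [0.5, -0.2, -0.1]
opening: 0.392
grip_force: 0.0
```

```bash
python3 - <<'E'
from h import *
s=state();print(cur().round(3),s["t"],s["ft_force"],s["moment"],s["opening"])
p=read_camera("scene");np.save("s7.npy",p,allow_pickle=True)
c=p["img"][190:265,80:200];cv2.imwrite("pics/s7.png",cv2.resize(c,None,fx=6.6,fy=6.6,interpolation=cv2.INTER_CUBIC))
E
```

```text
[ 577.859 -122.443   66.866    1.464] 16.5 [ 0.53675238 -0.19411716 -0.08167646] [ 0.00539683 -0.06434694  0.04858807] 0.3916944520971595
```

View pics/s7.png

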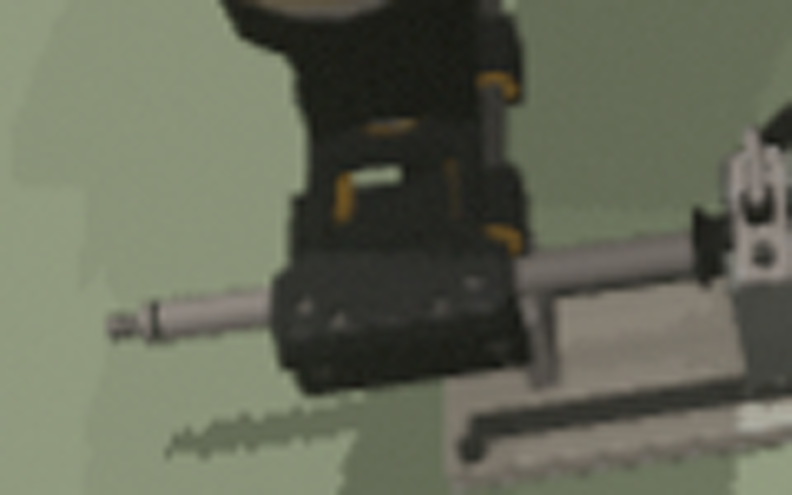

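The shaft is released, lying on the V-rest and in the runner. Its tail stud is at crop (110,327), and it looks about level.

```bash
python3 - <<'E'
from h import *
p=np.load("s7.npy",allow_pickle=True).item()
o=np.array([586.4,-44.2]);a=1.461;d=np.array([np.cos(a),np.sin(a)])
for y in(-200,-192,-185,-59,0): print(y,((proj(p,np.r_[o+d*y,60.])[0]-[80,190]+.5)*6.6).round(0))
E
```

```text
-200 [ 88. 333.]
-192 [113. 330.]
-185 [134. 327.]
-59 [517. 274.]
0 [691. 250.]
```

Call:
{"api": "jog_arm", "payload": {
  "motion": [
    [[-20, 0.3, 0], 0],
    [[-40, 0.3, 0], 0],
    [[-60, 0.3, 0], 0],
    [[-82, 0.3, 0], 0],
    [[-82, 0.3, 0], 0]
  ]
}}

```text
t: 17.05
eef_pos: [569.3, -206.1, 66.9]
tcp_rot: [3.141, 0.0, 1.462]
ft_force: [-0.2, -0.1, 0.1]
opening: 0.401
grip_force: 0.0
```

Call:
{"api": "jog_arm", "payload": {
  "motion": [
    [[0, 0, 0.8], 0],
    [[0, 0, 0.8], 0]
  ]
}}

```text
t: 17.25
eef_pos: [569.5, -203.2, 66.0]
tcp_rot: [-3.141, -0.0, 1.464]
ft_force: [-0.5, -0.5, 0.2]
opening: 0.403
grip_force: 0.0
```

Call:
{"api": "jog_arm", "payload": {
  "motion": [
    [[0, 0, 0], 0],
    [[0, 0, 0], 0],
    [[0, 0, 0], 0],
    [[0, 0, 0], 0],
    [[0, 0, 0], 0]
  ],
  "grip": 1
}}

```text
t: 17.75
eef_pos: [569.5, -203.8, 66.1]
tcp_rot: [-3.141, -0.0, 1.464]
ft_force: [-0.1, 0.1, 0.0]
opening: 0.139
grip_force: 30.0
```

```bash
python3 - <<'E'
from h import *
s=state();print(cur().round(3),s["t"],s["ft_force"],s["moment"],s["opening"])
p=read_camera("scene");np.save("s8.npy",p,allow_pickle=True)
im=cv2.resize(p["img"][185:260,70:230],None,fx=5,fy=5,interpolation=cv2.INTER_CUBIC)
o=np.array([586.4,-44.2]);a=1.461;d=np.array([np.cos(a),np.sin(a)])
for y in(-190,-160,-59,0,108,128,):
    u=(proj(p,np.r_[o+d*y,60.])[0]-[70,185]+.5)*5
    cv2.drawMarker(im,tuple(u.astype(int)),(0,0,255),0,10,1)
cv2.imwrite("pics/s8.png",im)
E
```

```text
[ 569.455 -203.797   66.11     1.464] 17.75 [-0.14978451  0.11824464  0.03547081] [ 0.14674346 -0.03923522  0.01451255] 0.1391133355308758
```

View pics/s8.png

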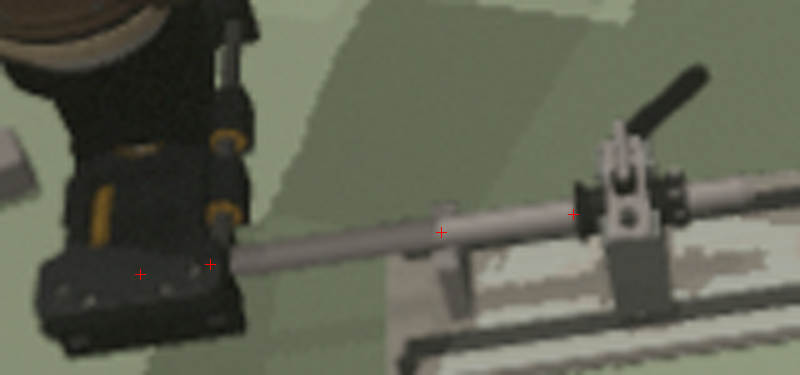

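The shaft is gripped near its tail with no side load. Its tip shows just past the runner at (755,190), still short of the crown. I'll push on.

Call:
{"api": "jog_arm", "payload": {
  "motion": [
    [[4, 0, 0], 0],
    [[8, 0, 0], 0],
    [[12, 0, 0], 0],
    [[16, 0, 0], 0],
    [[20, 0, 0], 0]
  ]
}}

```text
t: 18.3
eef_pos: [571.7, -183.7, 66.2]
tcp_rot: [3.142, 0.0, 1.464]
ft_force: [-0.6, -1.0, -0.4]
opening: 0.14
grip_force: 30.0
```

Call:
{"api": "jog_arm", "payload": {
  "motion": [
    [[3, 0, 0], 0],
    [[6, 0, 0], 0],
    [[9, 0, 0], 0],
    [[12, 0, 0], 0],
    [[12, 0, 0], 0]
  ]
}}

```text
t: 18.8
eef_pos: [572.9, -171.7, 66.1]
tcp_rot: [-3.141, -0.0, 1.464]
ft_force: [-0.7, 0.7, 0.3]
opening: 0.138
grip_force: 30.0
```

```bash
python3 - <<'E'
from h import *
s=state();print(cur().round(3),s["t"],s["ft_force"],s["moment"],s["opening"])
E
```

```text
[ 572.915 -171.653   66.129    1.464] 18.8 [-0.66916011  0.66378717  0.3145602 ] [0.18266887 0.02701258 0.04781411] 0.13812913473094587
```

Call:
{"api": "jog_arm", "payload": {
  "motion": [
    [[3, 0, 0], 0],
    [[6, 0, 0], 0],
    [[9, 0, 0], 0],
    [[12, 0, 0], 0],
    [[14, 0, 0], 0]
  ]
}}

```text
t: 19.3
eef_pos: [574.4, -157.9, 66.1]
tcp_rot: [3.142, 0.0, 1.464]
ft_force: [-2.6, -1.0, 0.4]
opening: 0.139
grip_force: 30.0
```

Call:
{"api": "jog_arm", "payload": {
  "motion": [
    [[2, 0, 0], 0],
    [[4, 0, 0], 0],
    [[6, 0, 0], 0],
    [[8, 0, 0], 0],
    [[10, 0, 0], 0]
  ]
}}

```text
t: 19.8
eef_pos: [575.5, -148.1, 66.1]
tcp_rot: [-3.142, 0.0, 1.464]
ft_force: [-1.0, -1.6, 1.2]
opening: 0.14
grip_force: 30.0
```

```bash
python3 - <<'E'
from h import *
s=state();print(cur().round(3),s["t"],s["ft_force"],s["moment"],s["opening"])
E
```

```text
[ 575.484 -148.144   66.12     1.464] 19.8 [-0.97532993 -1.58798547  1.19545167] [-0.33685268  0.22491882 -0.05743649] 0.13961811820830577
```

Call:
{"api": "jog_arm", "payload": {
  "motion": [
    [[1, 0, 0], 0],
    [[2, 0, 0], 0],
    [[3, 0, 0], 0],
    [[4, 0, 0], 0],
    [[4, 0, 0], 0]
  ]
}}

```text
t: 20.3
eef_pos: [575.9, -144.1, 66.1]
tcp_rot: [-3.142, -0.0, 1.464]
ft_force: [-1.4, -1.3, 2.0]
opening: 0.142
grip_force: 30.0
```

Call:
{"api": "jog_arm", "payload": {
  "motion": [
    [[1, 0, 0], 0],
    [[2, 0, 0], 0],
    [[3, 0, 0], 0],
    [[4, 0, 0], 0],
    [[4, 0, 0], 0]
  ]
}}

```text
t: 20.8
eef_pos: [576.4, -140.1, 66.1]
tcp_rot: [-3.142, -0.0, 1.464]
ft_force: [-2.0, -1.2, 2.1]
opening: 0.139
grip_force: 30.0
```

Call:
{"api": "jog_arm", "payload": {
  "motion": [
    [[1, 0, 0], 0],
    [[2, 0, 0], 0],
    [[2, 0, 0], 0],
    [[2, 0, 0], 0]
  ]
}}

```text
t: 21.2
eef_pos: [576.6, -138.2, 66.1]
tcp_rot: [-3.142, -0.0, 1.464]
ft_force: [-2.2, -0.7, 2.4]
opening: 0.142
grip_force: 30.0
```

Tip is now about 149 mm and there's no stop yet, so I'll keep going in small steps.

Call:
{"api": "jog_arm", "payload": {
  "motion": [
    [[1, 0, 0], 0],
    [[2, 0, 0], 0],
    [[2, 0, 0], 0],
    [[2, 0, 0], 0]
  ]
}}

```text
t: 21.6
eef_pos: [576.8, -136.2, 66.1]
tcp_rot: [3.142, -0.0, 1.464]
ft_force: [-2.4, -0.3, 1.3]
opening: 0.14
grip_force: 30.0
```

Call:
{"api": "jog_arm", "payload": {
  "motion": [
    [[1, 0, 0], 0],
    [[2, 0, 0], 0],
    [[2, 0, 0], 0],
    [[2, 0, 0], 0]
  ]
}}

```text
t: 22.0
eef_pos: [577.0, -134.5, 66.1]
tcp_rot: [3.142, 0.0, 1.464]
ft_force: [-3.4, -3.7, 1.3]
opening: 0.138
grip_force: 30.0
```

```bash
python3 - <<'E'
from h import *
s=state();print(cur().round(3),s["t"],s["ft_force"],s["moment"],s["opening"])
E
```

```text
[ 576.983 -134.473   66.146    1.464] 22.0 [-3.36058468 -3.71336437  1.32503842] [-0.59284263  0.48915715  0.0634216 ] 0.1384864418949578
```

Call:
{"api": "jog_arm", "payload": {
  "motion": [
    [[0.5, 0, 0], 0],
    [[1, 0, 0], 0],
    [[1, 0, 0], 0]
  ]
}}

```text
t: 22.3
eef_pos: [577.0, -134.3, 66.2]
tcp_rot: [3.141, 0.001, 1.464]
ft_force: [-4.3, -10.5, 2.4]
opening: 0.136
grip_force: 30.0
```

Call:
{"api": "jog_arm", "payload": {
  "motion": [
    [[0.5, 0, 0], 0],
    [[0.8, 0, 0], 0],
    [[0.8, 0, 0], 0]
  ]
}}

```text
t: 22.6
eef_pos: [577.1, -134.3, 66.2]
tcp_rot: [3.141, 0.002, 1.464]
ft_force: [-6.0, -16.9, 1.1]
opening: 0.139
grip_force: 30.0
```

```bash
python3 - <<'E'
from h import *
s=state();print(cur().round(3),s["t"],s["ft_force"],s["moment"],s["opening"])
E
```

```text
[ 577.077 -134.252   66.179    1.464] 22.6 [ -5.97461477 -16.86486409   1.05063297] [-2.70068824  0.92240736  0.07758925] 0.1388898158043142
```

Call:
{"api": "jog_arm", "payload": {
  "motion": [
    [[-0.6, -0.4, 0], 0],
    [[-0.9, -0.4, 0], 0]
  ]
}}

```text
t: 22.8
eef_pos: [577.0, -134.4, 66.2]
tcp_rot: [3.14, 0.001, 1.464]
ft_force: [-3.7, -9.1, 0.7]
opening: 0.141
grip_force: 30.0
```

Call:
{"api": "jog_arm", "payload": {
  "motion": [
    [[0, 0, 0], 0],
    [[0, 0, 0], 0],
    [[0, 0, 0], 0],
    [[0, 0, 0], 0],
    [[0, 0, 0], 0]
  ],
  "grip": 0.5
}}

```text
t: 23.3
eef_pos: [576.8, -133.2, 66.1]
tcp_rot: [3.141, 0.0, 1.464]
ft_force: [-0.7, -0.3, 0.5]
opening: 0.476
grip_force: 0.0
```

Call:
{"api": "jog_arm", "payload": {
  "motion": [
    [[0, 0, -20], 0],
    [[0, 0, -50], 0],
    [[0, 0, -85], 0],
    [[0, 0, -120], 0],
    [[0, 0, -150], 0]
  ]
}}

```text
t: 23.8
eef_pos: [576.7, -133.3, 218.0]
tcp_rot: [3.141, 0.0, 1.464]
ft_force: [1.3, 0.1, -0.3]
opening: 0.504
grip_force: 0.0
```

Call:
{"api": "jog_arm", "payload": {
  "motion": [
    [[0, 0, 0], 0],
    [[0, 0, 0], 0]
  ]
}}

```text
t: 24.0
eef_pos: [576.6, -133.3, 216.3]
tcp_rot: [3.141, 0.0, 1.464]
ft_force: [0.1, 0.3, -0.3]
opening: 0.5
grip_force: 0.0
```

```bash
python3 - <<'E'
from h import *
s=state();print(cur().round(3),s["t"],s["ft_force"],s["opening"])
p=read_camera("wrist");q=read_camera("scene")
a=cv2.resize(p["img"][0:240,176:336],None,fx=2.5,fy=2.5,interpolation=cv2.INTER_CUBIC)
b=cv2.resize(q["img"][185:260,100:180+20],(400,300),interpolation=cv2.INTER_CUBIC)
c=cv2.resize(q["img"][185:260,190:290],(400,300),interpolation=cv2.INTER_CUBIC)
cv2.imwrite("pics/s9.png",np.hstack([a,np.vstack([b,c])]))
E
```

```text
[ 576.61  -133.302  216.335    1.464] 24.0 [ 0.14306716  0.25919597 -0.32316833] 0.4998443521950396
```

View pics/s9.png

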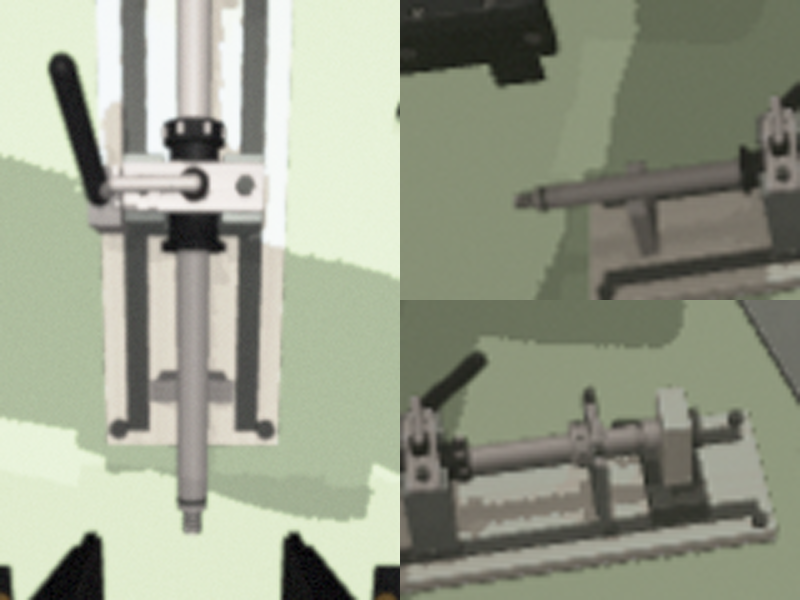

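The shaft lies on the V-rest, through runner and crown, up against the barrel at (655,435) with no brass showing. The tail stud at (192,520) is free and the gripper is clear, so I'm handing it in.

```bash
python3 -c "
from h import *
print(job_done())"
```

```text
the job is handed in; nothing more can be done
None
```

The 14 mm shaft is threaded through the runner and crown and sits home against the end stop with the plunger pressed in. It is released on the V-rest, the other two shafts were left in the rack, and the job was handed in at about 24 s (no verdict was returned).

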